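Clamp an offcut in a quick-release woodworking vise

TASK

The wood offcut lying loose in the quick-release vise has to be held fast for planing. Press the thumb lever right down and keep it down while you slide the front jaw in until the offcut is nipped between both jaws, let the lever up so that the half-nut can catch the screw, then turn the tommy bar clockwise (seen from its own end) until the work is clamped firmly, 10 to 12 N of push square to the bar at its end. Do not bruise the work by over-tightening or strain the lever, and leave the other tools alone.

Things in the scene. Friction and masses are not known exactly. Their poses are not given: they have to be found in the camera images.
- vise: Fixed quick-release vise, bolted to a plywood board 265x170x22 mm. Origin: bench height, below the middle of the rear (fixed) jaw's wooden clamping face, on the screw's centre line. x runs along the screw from the tommy bar to the rear jaw, y to the left seen from the bar, z up. Jaws 150 mm wide, iron tops z 112 mm. The work rests on two 16 mm guide rods whose tops are at z 84 mm.
- front_lining (a point): Middle of the top edge of the clamping face of the sliding front jaw (z 114 mm): a wooden lining 12 mm thick on an iron jaw whose flat outer face lies 38 mm on the -x side of this point. The work is 60 mm thick, so at nipping this point lies 60 mm on the -x side of the vise's origin. Fingers that hold the lever down push the jaw in by its outer face.
- front_jaw (a joint): Slide of the front jaw, m; 0 = jaws 120 mm apart, grows as it closes (60 mm work nipped at 0.060). Lever up: the half-nut locks it. Lever down: about 4 N slides it. When the lever is let up the half-nut either catches at once (it may shift the jaw back up to 2 mm) or rides on a thread crest and drops in during the first part of the turn (thread pitch 4 mm), so the turn needed differs: 0.2 to 1.7 rad.
- lever (a joint): Steel thumb lever on the trip bar, rad; hinge along the vise's x, 28 mm to the right (-y) of the screw, z 76 mm. 0 = up, 0.40 = pressed down on its stop; the half-nut is clear of the thread above 0.25. Spring: 2 to 5 N on the pad to start it, 8 to 10 N at the bottom. Springs up when let go; must not be pressed with more than 40 N.
- lever_pad (a point): Spot to press: top of the lever's blade, 40 mm to the right (-y) of its hinge, 56 mm on the -x side of front_lining (18 mm in front of the iron jaw's outer face), z about 90 mm when up, some 15 mm lower when down. Blade 29 mm along x, 54 mm along y, rising outward by 0.2 rad when up.
- screw (a joint): Turn of the screw and tommy bar, rad; 0 = bar level, grows clockwise seen from the bar's end, which tightens (20 mm a turn, 4 mm pitch). Its friction, 0.35 N m, takes 6 N square to the bar at a ball; the screw holds itself. More than that is clamping: 0.48 N m (8 N) = 40 N on the work, the least; 0.62 N m (10 N) = 85 N, right; 0.83 N m (14 N) = 150 N, bruised.
- ball_a (a point): Centre of one of the 18 mm steel balls on the ends of the tommy bar (10 mm rod; both balls 60 mm from the screw's axis, which is at z 75 mm). On the vise's +y side at joint value 0 and rising from there as the screw tightens; at the start it is the upper ball, left of the screw. The bar turns in a plane 112 mm on the -x side of front_lining and moves with the jaw. Push it over from its left side.
- ball_b (a point): Centre of the like ball on the other end of the tommy bar.
- work: The work: a loose wood offcut 60x120x45 mm, 45 mm high, lying on the guide rods between the jaws, 60 mm side along the vise's x. Origin at the centre of its underside. At the start it stands a little off the rear jaw and slightly askew.
- try_square: Bystander: try square with wooden stock and steel blade, 178x110x22 mm, flat on the bench to the right; origin under its middle.
- marking_gauge: Bystander: wooden marking gauge, 72x210x58 mm, on the bench to the left; origin under its middle.
- chisel: Bystander: bevel chisel with wooden handle, 275 mm, flat on the bench to the right; origin under its middle.
Things that resemble listed ones, but are neither listed nor needed, are in the scene too. Leave any red look-alike of the work alone.

How it is judged:
By the outcome, as a careful person would: the job done as asked, in the order asked, and still so for the second after the job is handed in, with the robot touching nothing.
It also fails if it takes over 56 s, if anything falls off the work surface, if the arm or the gripper's body presses on something with over 40 N, if the wrist force passes 120 N, or if a joint passes its speed limit or range.

ROBOT

A 6-joint arm with a two-finger parallel gripper is mounted at the origin on a cart in front of the work surface, level with it; the furniture and walls round the work are solid. World frame = base frame: x ahead of the robot, y to its left, z up, the work surface at z = 0. Lengths are in m, angles in rad, forces in N, time in s.
With the tool pointing down it reaches from about 0.35 to 0.925 m from the base axis. Payload 6.4 kg.
Tool frame: the origin (TCP) lies midway between the tips of the shut fingers; the grasp point (between the pads) lies pinch_z behind it (pinch_z is the distance from the TCP to the grasp point, in m); y points along the fingers, z is the direction in which the jaws open and shut, and the axes are right-handed (so a half turn about y gives the same grasp; the last joint's range is limited). The gripper opens to 85 mm and grips with 20 to 120 N. Pads are 22 mm wide; open, the fingers measure 114 mm over their backs; the gripper's body (76 mm by 85 mm) begins 54 mm behind the grasp point. The pads swing forward as they close: fully open they stand 13 mm farther back than shut.
Start: joints at [1.174, 0.245, 1.558, -0, 1.339, -0.174], TCP at [0.144, 0.634, 0.231] pointing down, gripper open.
Joint ranges: [-3.13, 3.13], [-1.02, 2.26], [0.13, 2.54], [-0.95, 4.09], [0.21, 2.88], [-2.74, 2.74]. Speed limits (rad/s): [2.57, 2.57, 3.14, 3.14, 3.14, 3.14].

INTERFACE

Orientations are given as a unit quaternion [x, y, z, w].
In Python, from cell import * gives the robot as it stands. The module is installed in compiled form; this text tells all that it offers.
- The arm moves only by the shell command python3 -m creep 'ROWS' [OPENING] [FORCE]. ROWS is JSON, a list of rows, each an object with "xyz": the shift along the tool's x, y, z in cm, a list of three; "roll": the turn about the tool's y in rad. In form: [{"xyz": [tx, ty, tz], "roll": roll}, ...]. A call has 1 to 8 rows; each row shifts and turns the commanded pose from where the row before left it, along the tool's axes as they then stand; what a row does not reach is not made up. A row lasts 1/10 s, in which the tool goes at most 50 mm and 8.59 degrees, less where a joint would pass 70% of its speed; a pose out of reach is approached as far as the arm can. A call with a gripper value outside its range is refused whole. OPENING is the closure, from -1 (fully open) to 1 (shut), so that 0 is half open, set as the call begins (- or left out, the last holds). The fingers move at their own pace and stop on an object; FORCE is the grip in N (left out, the last holds). Time passes only in rows, so rows that do not move let the fingers close. It gives the time, the measured TCP pose, the force and the opening at its end, in the units of the state.
- get_state(): the state, without advancing time (a new reading comes with each control period).
- read_camera(name): name is "scene" or "top"; returns the picture (384x512x3 uint8, red, green, blue); there is no depth.
- camera_model(name): a dict with "mtx" (3x3 intrinsics, pixels), "dist_coeffs" ([k1, k2, p1, p2, k3] as OpenCV has them; the pictures are not rectified), "world_from_camera" (4x4, takes a point from camera to world coordinates). Camera axes: x right, y down, z forward; pixel columns grow to the right and rows downward; lengths in m; the calibration is good to about 2 mm. A picture is of the moment at which its call begins. camera_model takes no time and is no camera call.
- job_done(): hands the job in, once; it reports no verdict.
Trained networks look in the newest picture that a camera, given by its name, has taken for a name from the list of things; names that differ only in an ending like _2 or _b are one class to them, and where a whole thing is asked for, a point or a joint stands for the part that bears it (a point fixed in the world has none). Each returns a list of dicts, best first, with "conf" (0 to 1); they miss things now and then, are a little off and sometimes report something else, mostly with a low value. They report only what shows in the picture. A call takes as long as a camera call. They do not tell look-alikes from the thing itself.
- look_for(name, camera): "box" ([centre column, centre row, width, height] in pixels, round what is visible of it).
The state is a dict: "t": time; "joint_pos": joint angles; "qvel": joint speeds; "joint_efforts": joint torques, N m; "position": TCP position; "tcp_rot": TCP orientation; "contact_force": force on the tool from outside, world axes, zero at the start; "ft_torque": the same for the moment, N m; "opening": opening from 0.0 (shut) to 1.0 (fully open).
Only numpy, scipy, OpenCV 4.12 (cv2) and the standard library are available. Lean on these libraries where they do the work, as an engineer would, in place of code of your own. Each camera call takes 0.05 s, during which the arm holds its last target. There are 200 camera calls.

## Working session

There is one attempt and no reset: what is moved stays moved. The work goes in short steps, Python scripts to look and compute and a shell command to move; the robot and the scene stay as the last step left them, time stands still between calls to the robot, and variables do not carry over. Pictures are saved under pics/ and viewed, about 8 in all and at most 12, crops included, and the job is handed in when it is done.

```bash
mkdir -p pics; ls; cat > h.py <<'E'
from cell import *
import numpy as np, cv2
from scipy.spatial.transform import Rotation as R
def cm(n):
    m=camera_model(n); return np.array(m["mtx"],float),np.array(m["dist_coeffs"],float),np.array(m["world_from_camera"],float)
def ray(n,px):
    K,d,T=cm(n); u=cv2.undistortPoints(np.array([[px]],float),K,d)[0,0]
    return T[:3,3],T[:3,:3]@np.array([u[0],u[1],1.])
def at_z(n,px,z):
    o,r=ray(n,px); return o+r*(z-o[2])/r[2]
def proj(n,P):
    K,d,T=cm(n); Ti=np.linalg.inv(T)
    return cv2.projectPoints(np.atleast_2d(np.array(P,float)),cv2.Rodrigues(Ti[:3,:3])[0],Ti[:3,3],K,d)[0][:,0]
def pic(n,f,crop=None,s=1):
    im=read_camera(n)[:,:,::-1].copy()
    if crop: a,b,c,e=crop; im=im[b:e,a:c]
    cv2.imwrite("pics/"+f,cv2.resize(im,None,fx=s,fy=s,interpolation=cv2.INTER_CUBIC)); return im
E
python3 - <<'E'
from h import *
np.set_printoptions(precision=3,suppress=True)
a=pic("scene","s0.png");b=pic("top","t0.png")
cv2.imwrite("pics/b0.png",cv2.resize(np.vstack([a,b]),None,fx=.78,fy=.78))
for n in ("scene","top"):
    print(n,cm(n)[2])
    for k in "vise front_lining lever_pad ball_a work lever screw".split():
        print(k,[(np.round(x["box"]).tolist(),round(x["conf"],2)) for x in look_for(k,n)[:4]])
s=get_state();print(s)
E
```

```text
pics
scene [[ 0.636 -0.317  0.704 -0.4  ]
 [-0.772 -0.262  0.579 -0.805]
 [ 0.    -0.911 -0.411  0.663]
 [ 0.     0.     0.     1.   ]]
vise [([216.0, 192.0, 110.0, 66.0], 0.58)]
front_lining []
lever_pad [([200.0, 196.0, 22.0, 4.0], 0.51)]
ball_a [([177.0, 198.0, 36.0, 36.0], 0.83)]
work [([248.0, 227.0, 48.0, 34.0], 0.71), ([219.0, 170.0, 42.0, 23.0], 0.58)]
lever [([202.0, 195.0, 22.0, 6.0], 0.63), ([179.0, 198.0, 29.0, 33.0], 0.44)]
screw [([177.0, 200.0, 37.0, 36.0], 0.88)]
top [[ 0.008 -0.985  0.17   0.344]
 [-0.999 -0.014 -0.034  0.019]
 [ 0.036 -0.169 -0.985  1.211]
 [ 0.     0.     0.     1.   ]]
vise [([214.0, 180.0, 57.0, 106.0], 0.82)]
front_lining [([210.0, 205.0, 53.0, 50.0], 0.62)]
lever_pad [([224.0, 174.0, 26.0, 84.0], 0.73)]
ball_a [([208.0, 206.0, 38.0, 52.0], 0.84), ([209.0, 167.0, 42.0, 21.0], 0.29)]
work [([269.0, 208.0, 37.0, 20.0], 0.94), ([207.0, 168.0, 43.0, 21.0], 0.59)]
lever [([226.0, 199.0, 19.0, 35.0], 0.78), ([213.0, 182.0, 51.0, 100.0], 0.42)]
screw [([210.0, 204.0, 36.0, 56.0], 0.62)]
{'t': 0.8, 'joint_pos': array([ 1.174,  0.245,  1.558,  0.   ,  1.339, -0.174]), 'qvel': array([-0.001,  0.001,  0.   ,  0.   , -0.   , -0.   ]), 'joint_efforts': array([ -0.   , -42.949, -32.64 ,  -0.   ,   0.   ,  -0.   ]), 'position': array([0.144, 0.634, 0.231]), 'tcp_rot': array([-0.703,  0.079, -0.079,  0.703]), 'contact_force': array([-0.894,  0.117,  0.167]), 'ft_torque': array([ 0.015, -0.003, -0.023]), 'opening': 1.004842456702986}
```

```bash
python3 - <<'E'
import cv2,numpy as np
a=cv2.imread("pics/s0.png")[140:260,140:300];b=cv2.imread("pics/t0.png")[110:260,150:310]
f=lambda i:cv2.resize(i,None,fx=5,fy=5,interpolation=cv2.INTER_CUBIC)
a=f(a);b=f(b)
cv2.imwrite("pics/sc.png",a);cv2.imwrite("pics/tc.png",cv2.resize(b,None,fx=.8,fy=.8))
E
```

```text
(no output)
```

View pics/sc.png

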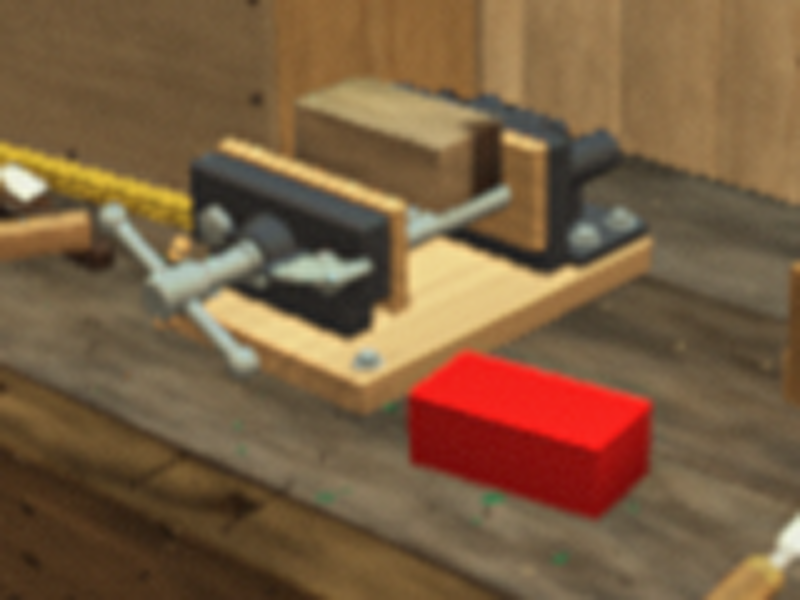

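View pics/tc.png

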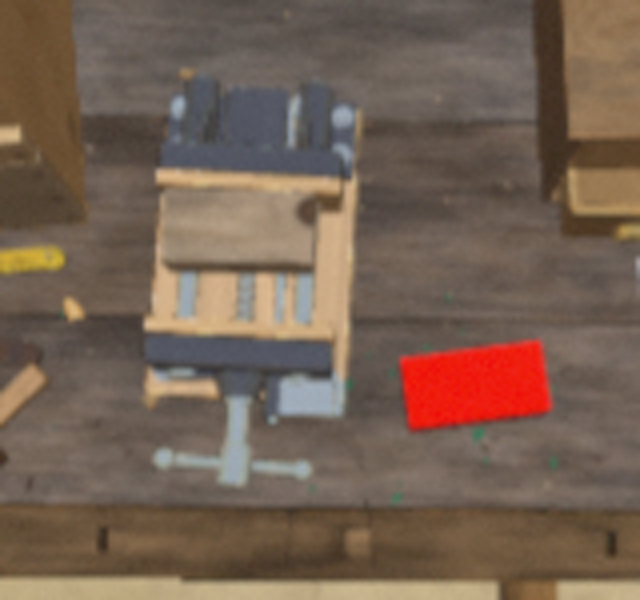

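View pics/t0.png

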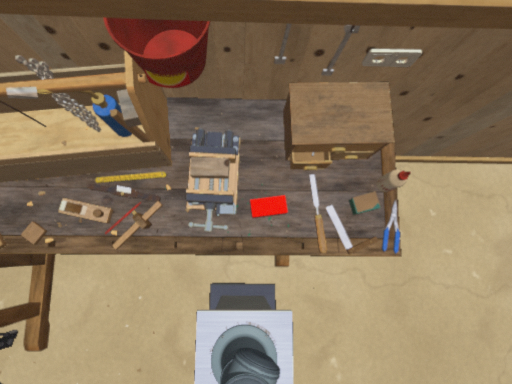

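The pictures show the following:
- **Vise:** at top px (214,180), with the tommy bar towards the robot.
- **Work:** the brown offcut between the jaws, at top (209,167). The red block at (269,208) is the look-alike, so I leave it alone.
- **Lever:** the pale blade at top (228,209), right of the screw.
- **Balls:** at top (191,224) and (226,227).

Next I fit the vise pose from these features in both views.

```bash
cat >> h.py <<'E'
def V(p): # vise params x,y,yaw -> function
    c,s=np.cos(p[2]),np.sin(p[2])
    return lambda q: np.array([p[0]+c*q[0]-s*q[1],p[1]+s*q[0]+c*q[1],q[2]])
E
python3 - <<'E'
from h import *
from scipy.optimize import least_squares
np.set_printoptions(precision=4,suppress=True)
t=lambda u,v:(150+u/4,110+v/4)
s=lambda u,v:(140+u/5,140+v/5)
def model(p):
    x,y,yaw,g,th=p; f=V(p); b=.06*np.array([0,np.cos(th),np.sin(th)])
    c=np.array([-g-.112,0,.075])
    return [("top",t(163,458),f(c+b)),("top",t(304,469),f(c-b)),("scene",s(112,215),f(c+b)),("scene",s(241,358),f(c-b)),
     ("top",t(146,318),f([-g,.075,.114])),("top",t(332,337),f([-g,-.075,.114])),
     ("top",t(157,183),f([0,.075,.114])),("top",t(340,192),f([0,-.075,.114])),
     ("scene",s(406,203),f([-g,-.075,.114])),("scene",s(225,138),f([-g,.075,.114])),
     ("scene",s(549,140),f([0,-.075,.114])), ("scene",s(190,160),f([-g-.038,.075,.112])),("scene",s(387,215),f([-g-.038,-.075,.112]))]
def res(p): return np.concatenate([proj(n,P)[0]-np.array(px) for n,px,P in model(p)])
r=least_squares(res,[.5,.1,0,.12,.6],loss="soft_l1")
print(r.x); print(res(r.x).reshape(-1,2))
f=V(r.x);g=r.x[3]
for n,q in dict(pad=[-g-.056,-.068,.09],lining=[-g,0,.114],outer=[-g-.038,0,.1],barend=[-g-.112,0,.075]).items(): print(n,f(q),proj("top",f(q)))
# pad centre check by lever box in top at z .09
print(at_z("top",t(311,395),.092))
E
```

```text
[ 0.6452  0.1101 -0.0338  0.1103  0.4731]
[[ 0.5553  0.1855]
 [-0.149   0.0718]
 [-0.2566  0.9038]
 [ 0.1744  0.6609]
 [-0.0051 -0.7091]
 [ 0.759  -3.2401]
 [-0.254  -0.5676]
 [ 0.4679 -0.4955]
 [ 0.2378 -0.2926]
 [ 0.7425 -0.3611]
 [-2.9874  1.2893]
 [-1.6325 -0.5532]
 [-5.3383  2.0423]]
pad [0.4766 0.0478 0.09  ] [[230.8282 209.2495]]
lining [0.5349 0.1138 0.114 ] [[210.1796 189.9029]]
outer [0.4969 0.1151 0.1   ] [[209.8019 202.3336]]
barend [0.423  0.1176 0.075 ] [[209.0171 226.0359]]
[0.4779 0.0577 0.092 ]
```

```bash
python3 - <<'E'
from h import *
p=[ 0.6452,0.1101,-0.0338,0.1103,0.4731]; f=V(p); g=p[3]
out=[]
for n,o,(w,h) in (("top",(180,155),(66,80)),("scene",(155,150),(100,70))):
    im=cv2.imread("pics/t0.png" if n=="top" else "pics/s0.png")
    k=400/w if n=="scene" else 5.5
    k=6.5
    c=cv2.resize(im[o[1]:o[1]+h,o[0]:o[0]+w],None,fx=k,fy=k,interpolation=cv2.INTER_CUBIC)
    def L(P,col):
        q=((proj(n,[f(x) for x in P])-np.array(o)+.5)*k).astype(int)
        cv2.polylines(c,[q.reshape(-1,1,2)],True,col,1)
    for x0,x1,z,col in ((-g,-g-.012,.114,(0,255,0)),(-g-.012,-g-.038,.112,(0,0,255)),(0,.012,.114,(0,255,0))):
        L([[x0,.075,z],[x0,-.075,z],[x1,-.075,z],[x1,.075,z]],col)
    a,b=-g-.056-.0145,-g-.056+.0145
    L([[a,-.041,.085],[a,-.095,.096],[b,-.095,.096],[b,-.041,.085]],(255,0,255))
    b=.06*np.array([0,np.cos(p[4]),np.sin(p[4])]);e=np.array([-g-.112,0,.075]);L([e+b,e-b],(255,255,0))
    out.append(c)
H=max(i.shape[0] for i in out)
cv2.imwrite("pics/ov.png",cv2.resize(np.hstack([cv2.copyMakeBorder(i,0,H-i.shape[0],0,0,0) for i in out]),None,fx=.74,fy=.74,interpolation=cv2.INTER_AREA))
E
```

```text
(no output)
```

View pics/ov.png

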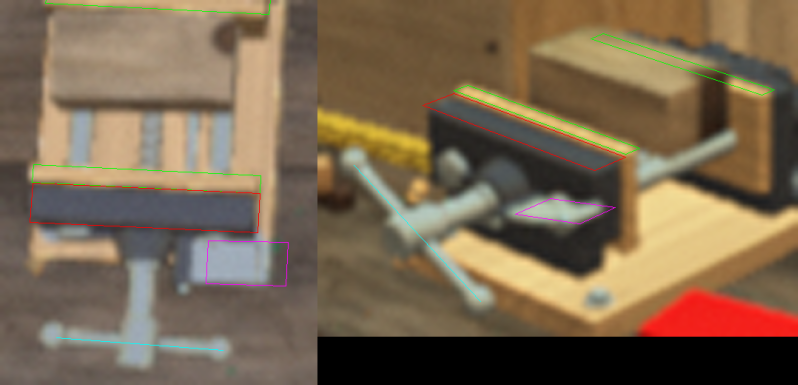

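The overlay matches in both views; the lever blade spans 28–82 mm right of the screw, which agrees with a pad at −68 mm. Next is a helper that works out moves in tool axes.

```bash
cat >> h.py <<'E'
P0=[ 0.6452,0.1101,-0.0338,0.1103,0.4731]
np.set_printoptions(precision=4,suppress=True)
def st(target=None,vise=True):
    s=get_state();Rm=R.from_quat(s["tcp_rot"]);c,n=np.cos(P0[2]),np.sin(P0[2])
    v=lambda a:np.array([c*a[0]+n*a[1],-n*a[0]+c*a[1],a[2]])
    p=np.array(s["position"]); pv=v(p-np.array([P0[0],P0[1],0]))
    print("t",round(s["t"],2),"world",p,"vise mm",pv*1000,"F vise",v(s["contact_force"]),"open",round(s["opening"],2))
    for i,a in enumerate("xyz"): print(" tool",a,"in vise",v(Rm.as_matrix()[:,i]),end="")
    print()
    if target is not None:
        print("shift tool cm",Rm.inv().apply(V(P0)(np.array(target))-p)*100)
    return s,pv,v(s["contact_force"])
E
python3 - <<'E'
from h import *
g=P0[3]
st([-g-.056,-.068,.16])
try: print(pinch_z)
except Exception as e: print(e)
E
```

```text
t 0.8 world [0.1436 0.634  0.2313] vise mm [-519.0083  506.6087  231.3116] F vise [-0.8972  0.0865  0.1665] open 1.0
 tool x in vise [ 0.9822 -0.1879 -0.    ] tool y in vise [ 0.  0. -1.] tool z in vise [0.1879 0.9822 0.    ]
shift tool cm [ 45.4374   7.1308 -49.812 ]
0.0187
```

```bash
python3 -m creep '[{"xyz":[0,0,0],"roll":-0.0945},{"xyz":[0,0,0],"roll":-0.0945},{"xyz":[2.5,0,-4.1],"roll":0},{"xyz":[2.5,0,-4.1],"roll":0},{"xyz":[2.5,0,-4.1],"roll":0},{"xyz":[2.5,0,-4.1],"roll":0},{"xyz":[2.5,0,-4.1],"roll":0},{"xyz":[2.5,0,-4.1],"roll":0}]' 1 40; python3 -c "
from h import *
st([-P0[3]-.056,-.068,.16])"
```

```text
t: 1.6
position: [0.2858, 0.3814, 0.2315]
tcp_rot: [-0.707, 0.012, -0.012, 0.707]
contact_force: [1.8, -0.1, -0.5]
opening: -0.005
t 1.6 world [0.2858 0.3814 0.2315] vise mm [-368.3701  258.9954  231.5106] F vise [ 1.7957 -0.0713 -0.4775] open -0.0
 tool x in vise [1.     0.0005 0.0007] tool y in vise [ 0.0007  0.0005 -1.    ] tool z in vise [-0.0005  1.      0.0005]
shift tool cm [ 20.1844   7.15   -32.7137]
```

```bash
python3 -m creep '[{"xyz":[2.5,0,-4.1],"roll":0},{"xyz":[2.5,0,-4.1],"roll":0},{"xyz":[2.5,0,-4.1],"roll":0},{"xyz":[2.5,0,-4.1],"roll":0},{"xyz":[2.5,0,-4.1],"roll":0},{"xyz":[2.5,0,-4.1],"roll":0},{"xyz":[2.5,0.0,-4.1],"roll":0},{"xyz":[2.5,3,-4],"roll":0}]' && python3 -m creep '[{"xyz":[0,4,0],"roll":0},{"xyz":[0,0,0],"roll":0},{"xyz":[0,0,0],"roll":0}]'; python3 - <<'E'
from h import *
st([-P0[3]-.056,-.068,.10])
a=pic("scene","s1.png",(140,110,260,230),4);b=pic("top","t1.png",(170,140,270,260),4)
cv2.imwrite("pics/b1.png",cv2.resize(np.hstack([a,cv2.copyMakeBorder(b,0,0,0,0,0)]),None,fx=3.6,fy=3.6,interpolation=cv2.INTER_CUBIC))
E
```

```text
t: 2.4
position: [0.4752, 0.0512, 0.2084]
tcp_rot: [0.707, -0.009, 0.016, -0.707]
contact_force: [1.4, 0.3, -1.3]
opening: -0.001
t: 2.7
position: [0.4711, 0.0541, 0.1645]
tcp_rot: [-0.707, 0.012, -0.011, 0.707]
contact_force: [0.4, -0.1, 0.4]
opening: -0.001
t 2.7 world [0.4711 0.0541 0.1645] vise mm [-172.0981  -61.9002  164.5435] F vise [ 0.3935 -0.0799  0.3992] open -0.0
 tool x in vise [ 1.      0.0003 -0.0015] tool y in vise [-0.0015  0.0002 -1.    ] tool z in vise [-0.0003  1.      0.0002]
shift tool cm [ 0.5892  6.4533 -0.6117]
```

View pics/b1.png

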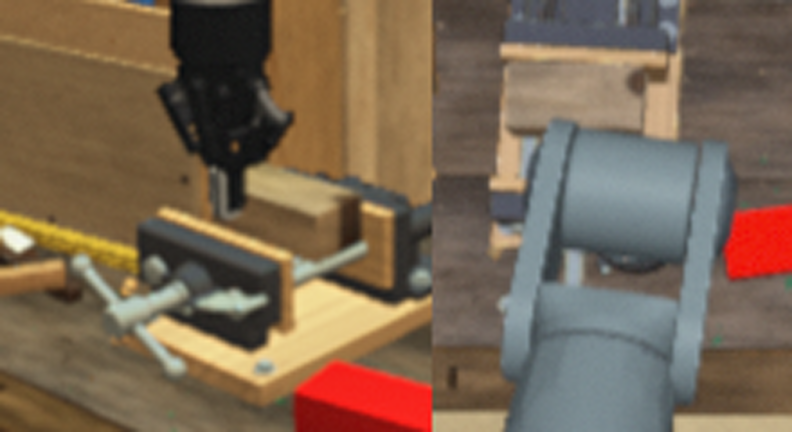

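The fingers are above and just in front of the lever at scene px (203,169). I'll lower to above the pad.

```bash
python3 -m creep '[{"xyz":[0.3,0,-0.3],"roll":0},{"xyz":[0.3,2,-0.3],"roll":0},{"xyz":[0,2.5,0],"roll":0},{"xyz":[0,1,0],"roll":0},{"xyz":[0,0,0],"roll":0},{"xyz":[0,0,0],"roll":0}]'; python3 - <<'E'
from h import *
s,_,_=st([-P0[3]-.056,-.068,.10])
a=pic("scene","s2.png",(170,150,250,220),8)
print(proj("scene",s["position"])[0])
E
```

```text
t: 3.4
position: [0.4782, 0.0477, 0.1107]
tcp_rot: [0.707, -0.011, 0.012, -0.707]
contact_force: [0.1, -0.2, -0.1]
opening: -0.001
t 3.4 world [0.4782 0.0477 0.1107] vise mm [-164.8441  -68.0593  110.6554] F vise [ 0.083  -0.1693 -0.0622] open -0.0
 tool x in vise [1.     0.0006 0.0017] tool y in vise [ 0.0017 -0.0002 -1.    ] tool z in vise [-0.0006  1.     -0.0002]
shift tool cm [-0.1474  1.0653  0.0062]
[206.1322 186.6271]
```

View pics/s2.png

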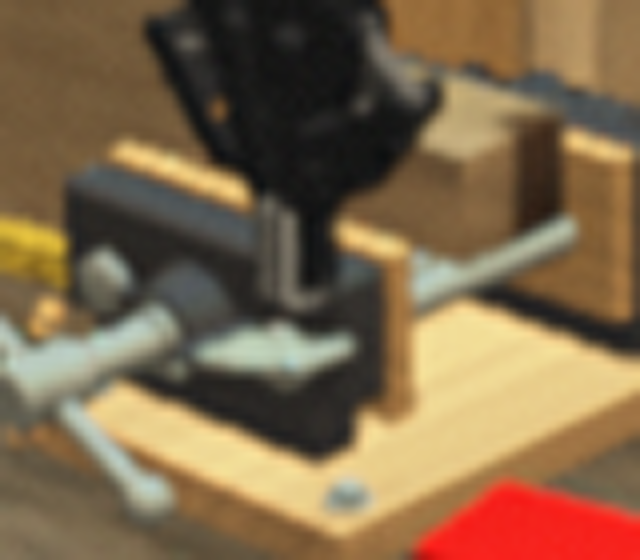

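The fingertips are right above the outer blade at crop (300,300), clear of the jaw. I'll go down in steps.

```bash
python3 -m creep '[{"xyz":[-0.1,1.5,0],"roll":0},{"xyz":[0,0.3,0],"roll":0},{"xyz":[0,0.3,0],"roll":0},{"xyz":[0,0.3,0],"roll":0},{"xyz":[0,0,0],"roll":0}]' && python3 -m creep '[{"xyz":[0,0.3,0],"roll":0},{"xyz":[0,0.3,0],"roll":0},{"xyz":[0,0,0],"roll":0}]'; python3 -c "
from h import *
st()"
```

```text
t: 3.95
position: [0.477, 0.0471, 0.0861]
tcp_rot: [0.707, -0.011, 0.012, -0.707]
contact_force: [-1.7, -2.3, 3.7]
opening: 0.005
t: 4.25
position: [0.4772, 0.047, 0.0801]
tcp_rot: [0.707, -0.011, 0.012, -0.707]
contact_force: [-1.3, -4.4, 6.5]
opening: -0.004
t 4.25 world [0.4772 0.047  0.0801] vise mm [-165.7612  -68.7869   80.1055] F vise [-1.1293 -4.4098  6.4675] open -0.0
 tool x in vise [1.     0.0002 0.0017] tool y in vise [ 0.0017 -0.0013 -1.    ] tool z in vise [-0.0002  1.     -0.0013]
```

```bash
python3 -m creep '[{"xyz":[0,0.2,0],"roll":0},{"xyz":[0,0.15,0],"roll":0},{"xyz":[0,0,0],"roll":0}]' && python3 -m creep '[{"xyz":[0,0.1,0],"roll":0},{"xyz":[0,0,0],"roll":0}]'; python3 -c "
from h import *
st()"
```

```text
t: 4.55
position: [0.4772, 0.0468, 0.0769]
tcp_rot: [0.708, -0.011, 0.012, -0.706]
contact_force: [-2.6, -4.9, 8.1]
opening: -0.001
t: 4.75
position: [0.4772, 0.0468, 0.076]
tcp_rot: [0.708, -0.011, 0.012, -0.706]
contact_force: [-2.4, -4.7, 8.4]
opening: 0.002
t 4.75 world [0.4772 0.0468 0.076 ] vise mm [-165.7801  -68.9408   75.9737] F vise [-2.2162 -4.7314  8.4228] open 0.0
 tool x in vise [1.     0.0003 0.0013] tool y in vise [ 0.0013 -0.0016 -1.    ] tool z in vise [-0.0003  1.     -0.0016]
```

```bash
python3 -m creep '[{"xyz":[0,0.1,0],"roll":0},{"xyz":[0,0,0],"roll":0}]' && python3 -m creep '[{"xyz":[0,0.1,0],"roll":0},{"xyz":[0,0,0],"roll":0}]'; python3 -c "
from h import *
st()"
```

```text
t: 4.95
position: [0.4773, 0.0468, 0.075]
tcp_rot: [0.708, -0.011, 0.012, -0.706]
contact_force: [-3.3, -4.1, 8.3]
opening: -0.001
t: 5.15
position: [0.4773, 0.0468, 0.074]
tcp_rot: [0.708, -0.011, 0.012, -0.706]
contact_force: [-2.2, -4.1, 7.9]
opening: -0.001
t 5.15 world [0.4773 0.0468 0.074 ] vise mm [-165.6409  -68.912    74.0271] F vise [-2.0257 -4.1985  7.9148] open -0.0
 tool x in vise [1.     0.0003 0.0018] tool y in vise [ 0.0018 -0.0016 -1.    ] tool z in vise [-0.0003  1.     -0.0016]
```

```bash
python3 -m creep '[{"xyz":[0,0.1,0],"roll":0},{"xyz":[0,0,0],"roll":0}]' && python3 -m creep '[{"xyz":[0,0.1,0],"roll":0},{"xyz":[0,0,0],"roll":0}]'; python3 -c "
from h import *
st()"
```

```text
t: 5.35
position: [0.4773, 0.0468, 0.0733]
tcp_rot: [0.708, -0.011, 0.012, -0.706]
contact_force: [-4.4, -4.6, 10.8]
opening: 0.006
t: 5.55
position: [0.4776, 0.0468, 0.0731]
tcp_rot: [0.708, -0.011, 0.012, -0.706]
contact_force: [-6.0, -4.5, 15.7]
opening: -0.002
t 5.55 world [0.4776 0.0468 0.0731] vise mm [-165.331   -68.8836   73.0553] F vise [-5.8187 -4.7397 15.7491] open -0.0
 tool x in vise [1.     0.0005 0.0016] tool y in vise [ 0.0016 -0.0015 -1.    ] tool z in vise [-0.0005  1.     -0.0015]
```

The lever is on its stop at about 16 N. Now I'll slide the jaw in, watching the force.

```bash
python3 -m creep '[{"xyz":[0.3,0.03,0],"roll":0},{"xyz":[0.4,0,0],"roll":0},{"xyz":[0.4,0,0],"roll":0}]' && python3 -m creep '[{"xyz":[0.5,0,0],"roll":0},{"xyz":[0.5,0,0],"roll":0}]'; python3 -c "
from h import *
st()"
```

```text
t: 5.85
position: [0.4864, 0.0466, 0.0726]
tcp_rot: [0.708, -0.013, 0.01, -0.706]
contact_force: [-15.0, -4.1, 25.9]
opening: 0.0
t: 6.05
position: [0.4961, 0.0462, 0.0726]
tcp_rot: [0.708, -0.014, 0.009, -0.706]
contact_force: [-15.9, -4.3, 25.9]
opening: 0.004
t 6.05 world [0.4961 0.0462 0.0726] vise mm [-146.852   -68.8831   72.6221] F vise [-15.7827  -4.8408  25.8688] open 0.0
 tool x in vise [ 1.      0.0013 -0.0061] tool y in vise [-0.0061 -0.0019 -1.    ] tool z in vise [-0.0014  1.     -0.0019]
```

```bash
python3 -m creep '[{"xyz":[0.3,-0.1,0],"roll":0},{"xyz":[0.4,0,0],"roll":0},{"xyz":[0.4,0,0],"roll":0}]' ; python3 - <<'E'
from h import *
s,_,_=st()
a=pic("scene","s3.png",(150,140,250,220),7)
E
```

```text
t: 6.35
position: [0.5064, 0.0458, 0.0728]
tcp_rot: [0.708, -0.014, 0.009, -0.706]
contact_force: [-15.9, -6.3, 21.3]
opening: 0.001
t 6.35 world [0.5064 0.0458 0.0728] vise mm [-136.5942  -68.9512   72.7858] F vise [-15.6504  -6.8676  21.3431] open 0.0
 tool x in vise [ 1.      0.0013 -0.0075] tool y in vise [-0.0075 -0.002  -1.    ] tool z in vise [-0.0014  1.     -0.002 ]
```

View pics/s3.png

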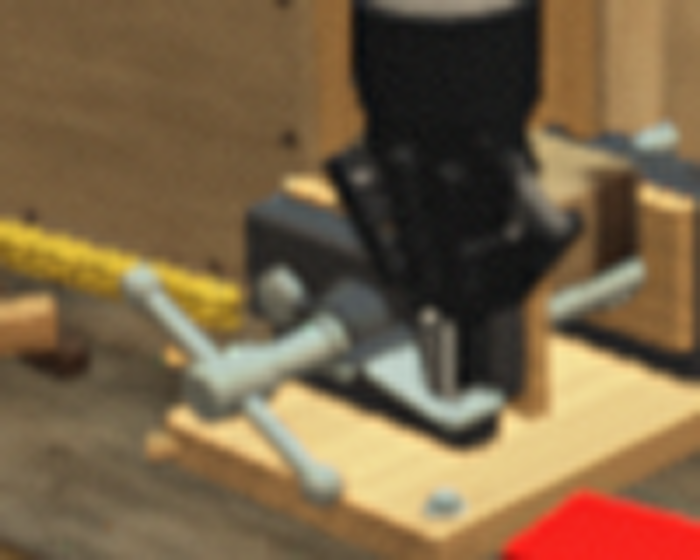

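The lever is down at (440,400), the fingers are against the jaw face, and the jaw is sliding in. I'll continue.

```bash
python3 -m creep '[{"xyz":[0.4,0,0],"roll":0},{"xyz":[0.4,0,0],"roll":0},{"xyz":[0.4,0,0],"roll":0}]' && python3 -m creep '[{"xyz":[0.3,0,0],"roll":0},{"xyz":[0.3,0,0],"roll":0},{"xyz":[0.2,0,0],"roll":0}]' && python3 -m creep '[{"xyz":[0.2,0,0],"roll":0}]'; python3 -c "
from h import *
st()"
```

```text
t: 6.7
position: [0.5184, 0.0454, 0.0728]
tcp_rot: [0.708, -0.014, 0.009, -0.706]
contact_force: [-15.7, -4.9, 19.8]
opening: 0.005
t: 7.0
position: [0.5266, 0.045, 0.0729]
tcp_rot: [0.708, -0.014, 0.009, -0.706]
contact_force: [-19.2, -5.8, 20.2]
opening: -0.005
t: 7.1
position: [0.5268, 0.0451, 0.0726]
tcp_rot: [0.708, -0.016, 0.007, -0.706]
contact_force: [-24.8, -5.3, 28.3]
opening: 0.0
t 7.1 world [0.5268 0.0451 0.0726] vise mm [-116.1607  -68.9847   72.558 ] F vise [-24.6385  -6.1524  28.3354] open 0.0
 tool x in vise [ 0.9999  0.0016 -0.0121] tool y in vise [-0.0121 -0.0021 -0.9999] tool z in vise [-0.0017  1.     -0.002 ]
```

```bash
python3 -m creep '[{"xyz":[0,-0.08,0],"roll":0},{"xyz":[0,0,0],"roll":0}]'; python3 - <<'E'
from h import *
s,_,_=st()
a=pic("scene","s4.png",(170,135,270,215));b=pic("top","t4.png",(175,130,255,210))
cv2.imwrite("pics/b4.png",np.hstack([cv2.resize(i,None,fx=k,fy=k,interpolation=cv2.INTER_CUBIC) for i,k in((a,4.4),(b,4.4))]))
E
```

```text
t: 7.3
position: [0.5289, 0.0452, 0.0732]
tcp_rot: [0.707, -0.013, 0.01, -0.707]
contact_force: [-10.1, -4.4, 14.6]
opening: 0.002
t 7.3 world [0.5289 0.0452 0.0732] vise mm [-113.9935  -68.7961   73.225 ] F vise [-9.9373 -4.6913 14.5756] open 0.0
 tool x in vise [ 1.      0.0007 -0.0045] tool y in vise [-0.0045 -0.0014 -1.    ] tool z in vise [-0.0007  1.     -0.0013]
```

View pics/b4.png

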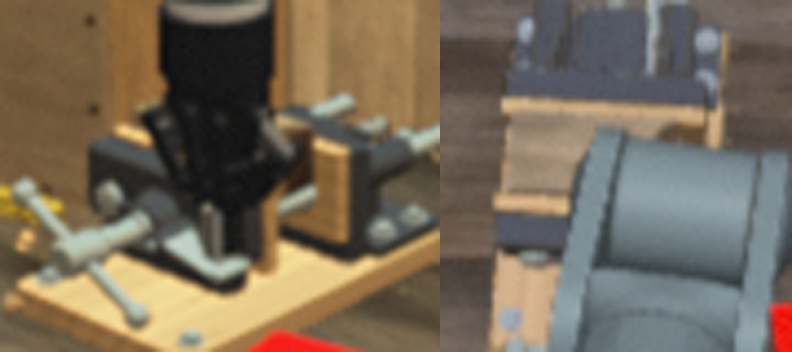

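The gap in the top view is about 61 mm, so it's nearly nipped. I'll push gently on to confirm a firm stop.

```bash
python3 -m creep '[{"xyz":[0.2,0,0],"roll":0},{"xyz":[0,0,0],"roll":0}]' && python3 -m creep '[{"xyz":[0.2,-0.05,0],"roll":0},{"xyz":[0,0,0],"roll":0}]'; python3 -c "
from h import *
st()"
```

```text
t: 7.6
position: [0.5291, 0.0453, 0.0729]
tcp_rot: [0.707, -0.015, 0.008, -0.707]
contact_force: [-17.9, -5.2, 19.6]
opening: -0.0
t: 7.8
position: [0.532, 0.0452, 0.0734]
tcp_rot: [0.707, -0.014, 0.009, -0.707]
contact_force: [-13.7, -4.6, 16.7]
opening: 0.005
t 7.8 world [0.532  0.0452 0.0734] vise mm [-110.9487  -68.6462   73.398 ] F vise [-13.5578  -5.0981  16.6579] open 0.0
 tool x in vise [ 1.      0.0008 -0.0074] tool y in vise [-0.0074 -0.0011 -1.    ] tool z in vise [-0.0008  1.     -0.0011]
```

```bash
python3 -m creep '[{"xyz":[0.2,0,0],"roll":0},{"xyz":[0,0,0],"roll":0}]' && python3 -m creep '[{"xyz":[0.15,-0.03,0],"roll":0},{"xyz":[0,0,0],"roll":0}]'; python3 -c "
from h import *
st()"
```

```text
t: 8.0
position: [0.5319, 0.0452, 0.0734]
tcp_rot: [0.707, -0.016, 0.007, -0.707]
contact_force: [-24.6, -4.7, 24.6]
opening: 0.002
t: 8.2
position: [0.5318, 0.0453, 0.0734]
tcp_rot: [0.707, -0.018, 0.005, -0.707]
contact_force: [-30.7, -5.3, 28.9]
opening: 0.0
t 8.2 world [0.5318 0.0453 0.0734] vise mm [-111.1108  -68.633    73.4034] F vise [-30.517   -6.353   28.9208] open 0.0
 tool x in vise [ 0.9998  0.0015 -0.0177] tool y in vise [-0.0177 -0.0015 -0.9998] tool z in vise [-0.0016  1.     -0.0015]
```

```bash
python3 -m creep '[{"xyz":[0,-0.1,0],"roll":0},{"xyz":[0,0,0],"roll":0},{"xyz":[0,0,0],"roll":0}]'; python3 - <<'E'
from h import *
s,_,_=st()
a=pic("scene","s5.png",(170,135,270,215));b=pic("top","t5.png",(180,140,220,190))
cv2.imwrite("pics/b5.png",cv2.resize(b,None,fx=12,fy=12,interpolation=cv2.INTER_CUBIC))
E
```

```text
t: 8.5
position: [0.5318, 0.0453, 0.0734]
tcp_rot: [0.707, -0.017, 0.006, -0.707]
contact_force: [-25.7, -6.0, 21.4]
opening: 0.002
t 8.5 world [0.5318 0.0453 0.0734] vise mm [-111.1304  -68.6176   73.4248] F vise [-25.4762  -6.8728  21.425 ] open 0.0
 tool x in vise [ 0.9999  0.0013 -0.0167] tool y in vise [-0.0167 -0.0014 -0.9999] tool z in vise [-0.0013  1.     -0.0014]
```

View pics/b5.png

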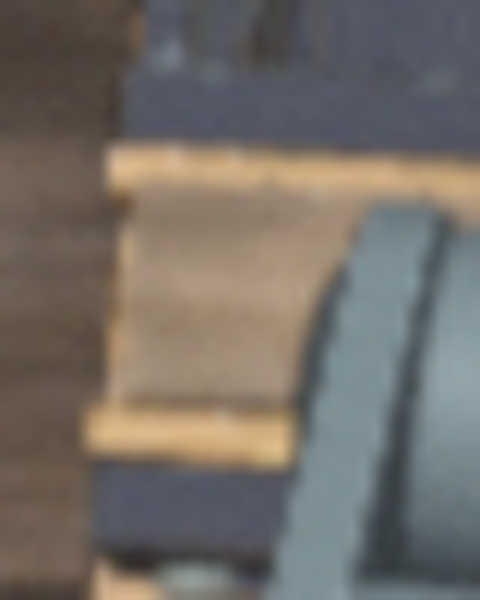

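The jaws sit flat on both sides of the work: the gap is about 17.5 px, or 58–60 mm, and 25–30 N of push gives no more travel. It's nipped. I'll let the lever up while still holding the jaw in lightly.

```bash
python3 -m creep '[{"xyz":[0,-0.4,0],"roll":0},{"xyz":[0,-0.4,0],"roll":0},{"xyz":[0,-0.4,0],"roll":0},{"xyz":[0,-0.4,0],"roll":0},{"xyz":[0,-0.4,0],"roll":0},{"xyz":[0,0,0],"roll":0}]' && python3 -c "
from h import *
st()" && python3 -m creep '[{"xyz":[-0.5,-0.3,0],"roll":0},{"xyz":[-0.7,0,0],"roll":0},{"xyz":[0,-3,0],"roll":0},{"xyz":[0,-3.5,0],"roll":0},{"xyz":[0,0,0],"roll":0},{"xyz":[0,0,0],"roll":0}]'; python3 - <<'E'
from h import *
s,_,_=st()
a=pic("scene","s6.png",(160,130,260,215));b=pic("top","t6.png",(170,140,270,240))
E
```

```text
t: 9.2
position: [0.5321, 0.0466, 0.0905]
tcp_rot: [-0.706, 0.017, -0.007, 0.708]
contact_force: [-11.9, 1.0, -1.6]
opening: -0.005
t 9.2 world [0.5321 0.0466 0.0905] vise mm [-110.9342  -67.3078   90.4698] F vise [-11.9273   0.6028  -1.6197] open -0.0
 tool x in vise [ 0.9999  0.0002 -0.0144] tool y in vise [-0.0144  0.0017 -0.9999] tool z in vise [-0.0002  1.      0.0017]
t: 9.8
position: [0.5266, 0.0459, 0.1635]
tcp_rot: [0.707, -0.011, 0.013, -0.707]
contact_force: [0.2, -0.9, -1.7]
opening: 0.001
t 9.8 world [0.5266 0.0459 0.1635] vise mm [-116.3379  -68.1873  163.55  ] F vise [ 0.2284 -0.9423 -1.734 ] open 0.0
 tool x in vise [ 1.     -0.0001  0.0034] tool y in vise [ 0.0034 -0.0001 -1.    ] tool z in vise [ 0.0001  1.     -0.0001]
```

```bash
python3 -m creep '[{"xyz":[-1.4,0,4],"roll":0},{"xyz":[-1.4,0,4.1],"roll":0},{"xyz":[-1.4,0,4.2],"roll":0},{"xyz":[-1.4,0,4.2],"roll":0},{"xyz":[0,0,0],"roll":0},{"xyz":[0,0,0],"roll":0}]'; python3 - <<'E'
from h import *
s,_,_=st([-.172,.098,.095])
a=pic("scene","s7.png",(150,130,260,230),6)
pic("top","t7.png",(170,140,270,240),6)
for k in ("ball_a","work","front_lining","lever"): print(k,[(np.round(x["box"],1).tolist(),round(x["conf"],2)) for x in look_for(k,"scene")[:3]])
f=V(P0)
th=P0[4]
for g in (.058,.060,.062):
  print(g,[proj("scene",f([-g-.112,sg*.06*np.cos(th),.075+sg*.06*np.sin(th)]))[0] for sg in (1,-1)])
E
```

```text
t: 10.5
position: [0.4744, 0.2132, 0.1609]
tcp_rot: [0.707, -0.012, 0.01, -0.707]
contact_force: [-0.0, -0.5, 0.2]
opening: 0.002
t 10.5 world [0.4744 0.2132 0.1609] vise mm [-174.1991   97.2664  160.9231] F vise [-0.0305 -0.4566  0.2267] open 0.0
 tool x in vise [ 1.      0.0021 -0.0021] tool y in vise [-0.0021 -0.0008 -1.    ] tool z in vise [-0.0021  1.     -0.0008]
shift tool cm [0.2341 6.5918 0.0783]
ball_a [([218.5, 185.0, 82.3, 43.4], 0.67)]
work [([247.8, 226.6, 51.2, 34.0], 0.78), ([221.3, 167.0, 43.4, 21.0], 0.67)]
front_lining [([221.1, 184.2, 99.1, 50.9], 0.86)]
lever [([215.0, 188.7, 20.6, 5.3], 0.56)]
0.058 [array([175.8931, 178.4667]), array([201.906 , 205.9313])]
0.06 [array([175.3801, 178.6695]), array([201.4017, 206.1673])]
0.062 [array([174.8662, 178.8726]), array([200.8964, 206.4038])]
```

View pics/s7.png

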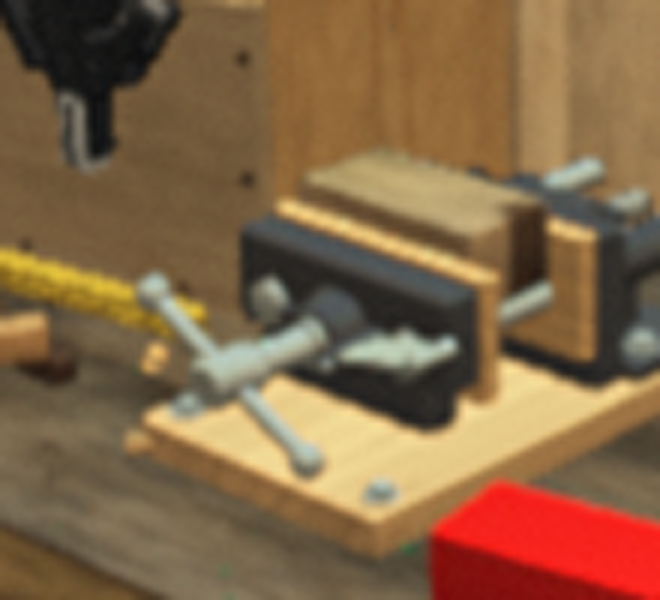

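ball_a is at crop (153,290), i.e. px (175.5,178.3), which matches a 60 mm gap and θ≈0.47. The lever is back up and the work sits snug. I'll lower to the left of ball_a.

```bash
python3 -m creep '[{"xyz":[0.2,3.5,0],"roll":0},{"xyz":[0,4,0],"roll":0},{"xyz":[0,0,0],"roll":0},{"xyz":[0,0,-0.5],"roll":0},{"xyz":[0,0,-0.5],"roll":0},{"xyz":[0,0,-0.5],"roll":0},{"xyz":[0,0,0],"roll":0}]' && python3 -m creep '[{"xyz":[0,0,-0.2],"roll":0},{"xyz":[0,0,-0.2],"roll":0},{"xyz":[0,0,0],"roll":0}]'; python3 -c "
from h import *
st()"
```

```text
t: 11.5
position: [0.478, 0.1972, 0.0889]
tcp_rot: [-0.707, 0.011, -0.013, 0.707]
contact_force: [0.1, 0.4, 0.7]
opening: -0.002
t: 11.8
position: [0.4773, 0.1947, 0.0881]
tcp_rot: [-0.706, 0.012, -0.013, 0.708]
contact_force: [0.2, 5.9, 1.4]
opening: -0.001
t 11.8 world [0.4773 0.1947 0.0881] vise mm [-170.6187   78.8417   88.0526] F vise [0.0503 5.8862 1.3911] open -0.0
 tool x in vise [ 1.     -0.0007  0.0016] tool y in vise [ 0.0016  0.0028 -1.    ] tool z in vise [0.0007 1.     0.0028]
```

Contact. Now I'll follow the ball's arc, up and to the right, and calculate the torque each time.

```bash
cat >> h.py <<'E'
def tq(off=.0235):
    s,p,F=st()
    y=p[1]-off-.002; th=np.arccos(np.clip(y/.06,-1,1))
    ry,rz=.06*np.cos(th),.06*np.sin(th)
    print("theta~%.2f torque %.3f  ballz %.1f"%(th,ry*-F[2]-rz*-F[1],75+60*np.sin(th)))
E
python3 -m creep '[{"xyz":[0,-0.3,-0.15],"roll":0},{"xyz":[0,-0.4,-0.2],"roll":0}]' && python3 -c "
from h import *
tq()" && python3 -m creep '[{"xyz":[0,-0.4,-0.2],"roll":0},{"xyz":[0,0,0],"roll":0}]'; python3 -c "
from h import *
tq()"
```

```text
t: 12.0
position: [0.4771, 0.1915, 0.0945]
tcp_rot: [-0.706, 0.011, -0.013, 0.708]
contact_force: [2.4, 6.1, -2.6]
opening: -0.003
t 12.0 world [0.4771 0.1915 0.0945] vise mm [-170.7695   75.6466   94.4891] F vise [ 2.2284  6.1416 -2.569 ] open -0.0
 tool x in vise [ 1.     -0.0001  0.0016] tool y in vise [ 0.0016  0.0031 -1.    ] tool z in vise [0.0001 1.     0.0031]
theta~0.58 torque 0.331  ballz 107.9
t: 12.2
position: [0.4769, 0.1889, 0.0987]
tcp_rot: [-0.706, 0.012, -0.012, 0.708]
contact_force: [1.3, 3.9, -0.0]
opening: 0.002
t 12.2 world [0.4769 0.1889 0.0987] vise mm [-170.8646   73.0878   98.741 ] F vise [ 1.2036  3.9026 -0.0197] open 0.0
 tool x in vise [ 1.     -0.0002  0.0011] tool y in vise [ 0.0011  0.0018 -1.    ] tool z in vise [0.0002 1.     0.0018]
theta~0.65 torque 0.144  ballz 111.5
```

```bash
for i in 1; do python3 -m creep '[{"xyz":[0,-0.3,-0.3],"roll":0}]' >/dev/null; python3 -c "
from h import *
tq()" | grep -v tool;  python3 -m creep '[{"xyz":[0,-0.3,-0.3],"roll":0}]' >/dev/null; python3 -c "
from h import *
tq()"| grep -v tool; python3 -m creep '[{"xyz":[0,-0.3,-0.3],"roll":0}]'>/dev/null; python3 -c "
from h import *
tq()"| grep -v tool; done
```

```text
t 12.3 world [0.4768 0.1868 0.1015] vise mm [-170.8633   70.9207  101.5057] F vise [ 1.0805 10.4383  0.0227] open -0.0
theta~0.71 torque 0.408  ballz 114.2
t 12.4 world [0.4768 0.184  0.1049] vise mm [-170.8372   68.2111  104.8768] F vise [-0.4958 11.783   2.3741] open -0.0
theta~0.78 torque 0.395  ballz 117.1
t 12.5 world [0.4767 0.1812 0.1081] vise mm [-170.7595   65.3425  108.0974] F vise [-0.0883 10.4957  1.8825] open -0.0
theta~0.84 torque 0.396  ballz 119.9
```

```bash
q(){ python3 -c "
from h import *
tq()" | grep -v tool; }; python3 -m creep '[{"xyz":[0,-0.25,-0.3],"roll":0}]' >/dev/null; q; python3 -m creep '[{"xyz":[0,-0.2,-0.3],"roll":0}]' >/dev/null; q; python3 -m creep '[{"xyz":[0,-0.2,-0.3],"roll":0}]' >/dev/null; q
```

```text
t 12.6 world [0.4767 0.1783 0.1108] vise mm [-170.6937   62.5113  110.8394] F vise [-1.4179 11.9312  3.0121] open 0.0
theta~0.91 torque 0.452  ballz 122.2
t 12.7 world [0.4767 0.1756 0.1131] vise mm [-170.6323   59.7796  113.1262] F vise [-3.2035 12.6965  6.321 ] open -0.0
theta~0.96 torque 0.409  ballz 124.2
t 12.8 world [0.4766 0.1728 0.1153] vise mm [-170.611    56.9792  115.3286] F vise [-2.6607 13.6849  5.9421] open 0.0
theta~1.02 torque 0.512  ballz 126.1
```

```bash
q(){ python3 -c "
from h import *
tq()" | grep -v tool; }; python3 -m creep '[{"xyz":[0,-0.15,-0.15],"roll":0}]' >/dev/null; q; python3 -m creep '[{"xyz":[0,-0.15,-0.15],"roll":0}]' >/dev/null; q; python3 -m creep '[{"xyz":[0,0,0],"roll":0}]' >/dev/null; q
```

```text
t 12.9 world [0.4765 0.171  0.1167] vise mm [-170.6513   55.2109  116.745 ] F vise [-1.1627 12.2345  4.6304] open 0.0
theta~1.05 torque 0.500  ballz 127.1
t 13.0 world [0.4764 0.1693 0.118 ] vise mm [-170.6898   53.5074  117.9662] F vise [-0.0377 10.2474  2.2149] open -0.0
theta~1.09 torque 0.482  ballz 128.1
t 13.1 world [0.4765 0.1691 0.118 ] vise mm [-170.5961   53.3072  117.9911] F vise [-1.2534  9.8015  4.2894] open -0.0
theta~1.09 torque 0.402  ballz 128.2
```

```bash
q(){ python3 -c "
from h import *
tq()" | grep -v tool; }; python3 -m creep '[{"xyz":[0,-0.1,-0.15],"roll":0}]' >/dev/null; q; python3 -m creep '[{"xyz":[0,-0.1,-0.15],"roll":0}]' >/dev/null; q; python3 -m creep '[{"xyz":[0,-0.1,-0.15],"roll":0}]' >/dev/null; q;  python3 -m creep '[{"xyz":[0,0,0],"roll":0}]' >/dev/null; q
```

```text
t 13.2 world [0.4765 0.1678 0.1188] vise mm [-170.6007   51.9856  118.7871] F vise [-0.0381 10.2818  2.4807] open -0.0
theta~1.11 torque 0.488  ballz 128.8
t 13.3 world [0.4764 0.1662 0.1198] vise mm [-170.5951   50.413   119.7732] F vise [ 0.1963 10.2694  3.1436] open -0.0
theta~1.14 torque 0.482  ballz 129.6
t 13.4 world [0.4763 0.1647 0.1207] vise mm [-170.6192   48.8747  120.7258] F vise [ 0.6468 10.1256  2.2469] open 0.0
theta~1.17 torque 0.507  ballz 130.3
t 13.5 world [0.4764 0.1646 0.1208] vise mm [-170.5797   48.7162  120.8069] F vise [-0.1693  9.781   3.812 ] open 0.0
theta~1.17 torque 0.453  ballz 130.3
```

```bash
q(){ python3 -c "
from h import *
tq()" | grep -v tool; }; python3 -m creep '[{"xyz":[0,-0.1,-0.2],"roll":0}]' >/dev/null; q; python3 -m creep '[{"xyz":[0,-0.1,-0.2],"roll":0}]' >/dev/null; q; python3 -m creep '[{"xyz":[0,-0.08,-0.2],"roll":0}]' >/dev/null; q;  python3 -m creep '[{"xyz":[0,-0.07,-0.2],"roll":0}]' >/dev/null; q
```

```text
t 13.6 world [0.4763 0.1628 0.1218] vise mm [-170.5866   47.0107  121.7676] F vise [-0.3135 10.3124  2.5261] open 0.0
theta~1.20 torque 0.523  ballz 131.0
t 13.7 world [0.4762 0.1608 0.1228] vise mm [-170.6093   44.9739  122.8231] F vise [-0.2652 10.4456  3.2686] open -0.0
theta~1.24 torque 0.529  ballz 131.8
t 13.8 world [0.4762 0.1588 0.1237] vise mm [-170.5989   43.0069  123.6873] F vise [-0.942  11.8239  4.355 ] open -0.0
theta~1.27 torque 0.602  ballz 132.4
t 13.9 world [0.4761 0.1569 0.1245] vise mm [-170.574    41.0842  124.5278] F vise [-1.3317 11.2822  5.5812] open 0.0
theta~1.31 torque 0.567  ballz 132.9
```

```bash
q(){ python3 -c "
from h import *
tq()" | grep -v tool; }; python3 -m creep '[{"xyz":[0,-0.1,-0.1],"roll":0}]' >/dev/null; q; python3 -m creep '[{"xyz":[0,-0.05,-0.1],"roll":0}]' >/dev/null; q; python3 -m creep '[{"xyz":[0,0,0],"roll":0}]' >/dev/null; q
```

```text
t 14.0 world [0.476  0.1557 0.1253] vise mm [-170.6303   39.8287  125.2866] F vise [-0.3102  9.1979  1.023 ] open -0.0
theta~1.33 torque 0.521  ballz 133.3
t 14.1 world [0.4759 0.1547 0.1256] vise mm [-170.671    38.8162  125.6112] F vise [ 0.9294 10.4813  1.4947] open 0.0
theta~1.35 torque 0.593  ballz 133.5
t 14.2 world [0.4759 0.1546 0.1256] vise mm [-170.662    38.7078  125.6376] F vise [-0.2944  9.4451  2.5098] open -0.0
theta~1.35 torque 0.520  ballz 133.5
```

```bash
q(){ python3 -c "
from h import *
tq()" | grep -v tool; }; python3 -m creep '[{"xyz":[0,-0.04,-0.1],"roll":0}]' >/dev/null; q; python3 -m creep '[{"xyz":[0,-0.04,-0.1],"roll":0}]' >/dev/null; q; python3 -m creep '[{"xyz":[0,-0.03,-0.1],"roll":0}]' >/dev/null; q
```

```text
t 14.3 world [0.4759 0.1537 0.126 ] vise mm [-170.6553   37.8556  125.9798] F vise [-0.2584  9.4426  1.3668] open -0.0
theta~1.36 torque 0.538  ballz 133.7
t 14.4 world [0.4759 0.1527 0.1263] vise mm [-170.6688   36.8389  126.3311] F vise [ 0.1907 10.3551  2.0975] open 0.0
theta~1.38 torque 0.586  ballz 133.9
t 14.5 world [0.4758 0.1517 0.1267] vise mm [-170.6784   35.8594  126.6559] F vise [-0.3925 10.1396  2.1564] open -0.0
theta~1.40 torque 0.577  ballz 134.1
```

```bash
q(){ python3 -c "
from h import *
tq()" | grep -v tool; }; python3 -m creep '[{"xyz":[0,-0.03,-0.15],"roll":0}]' >/dev/null; q; python3 -m creep '[{"xyz":[0,-0.03,-0.15],"roll":0}]' >/dev/null; q; python3 -m creep '[{"xyz":[0,-0.02,-0.15],"roll":0}]' >/dev/null; q; python3 -m creep '[{"xyz":[0,0,0],"roll":0}]' >/dev/null; q
```

```text
t 14.6 world [0.4758 0.1503 0.1271] vise mm [-170.6679   34.4475  127.0525] F vise [-0.3222 10.6899  3.4928] open -0.0
theta~1.42 torque 0.603  ballz 134.3
t 14.7 world [0.4758 0.1488 0.1274] vise mm [-170.6534   32.9588  127.4215] F vise [-0.0186 10.1289  4.0658] open 0.0
theta~1.45 torque 0.573  ballz 134.5
t 14.8 world [0.4757 0.1474 0.1278] vise mm [-170.6278   31.5373  127.7727] F vise [-0.7757 10.969   5.3066] open 0.0
theta~1.47 torque 0.623  ballz 134.7
t 14.9 world [0.4757 0.1473 0.1278] vise mm [-170.6245   31.4021  127.826 ] F vise [-1.0115 11.5513  3.5638] open -0.0
theta~1.47 torque 0.669  ballz 134.7
```

```bash
q(){ python3 -c "
from h import *
tq()" | grep -v tool; }; python3 -m creep '[{"xyz":[0,0,0],"roll":0}]' >/dev/null; q; python3 -m creep '[{"xyz":[0,0,-0.1],"roll":0}]' >/dev/null; q; python3 -m creep '[{"xyz":[0,0,-0.1],"roll":0}]' >/dev/null; q; python3 -m creep '[{"xyz":[0,0,0],"roll":0}]' >/dev/null; q
```

```text
t 15.0 world [0.4757 0.1473 0.1278] vise mm [-170.6184   31.4142  127.831 ] F vise [ 0.3868 10.0935  4.4406] open -0.0
theta~1.47 torque 0.576  ballz 134.7
t 15.1 world [0.4757 0.1465 0.128 ] vise mm [-170.5947   30.6731  127.9609] F vise [-1.753  10.9225  5.9319] open 0.0
theta~1.48 torque 0.622  ballz 134.8
t 15.2 world [0.4757 0.1456 0.1281] vise mm [-170.582    29.7407  128.1293] F vise [-2.1811 12.5775  7.0731] open -0.0
theta~1.50 torque 0.723  ballz 134.8
t 15.3 world [0.4757 0.1455 0.1282] vise mm [-170.5832   29.6578  128.1689] F vise [-1.9905 11.273   7.114 ] open -0.0
theta~1.50 torque 0.645  ballz 134.9
```

```bash
q(){ python3 -c "
from h import *
tq()" | grep theta; }; python3 -m creep '[{"xyz":[0,-0.05,-0.1],"roll":0}]' >/dev/null; q; python3 -m creep '[{"xyz":[0,-0.05,-0.1],"roll":0}]' >/dev/null; q; for i in 1 2 3; do python3 -m creep '[{"xyz":[0,0,0],"roll":0}]' >/dev/null; q; done
```

```text
theta~1.52 torque 0.666  ballz 134.9
theta~1.54 torque 0.699  ballz 135.0
theta~1.54 torque 0.669  ballz 135.0
theta~1.54 torque 0.639  ballz 135.0
theta~1.54 torque 0.569  ballz 135.0
```

The torque is about 0.67 N m (11 N) in the last steps. I'll back off and check.

```bash
python3 -m creep '[{"xyz":[0,0,0.5],"roll":0},{"xyz":[0,0,1.5],"roll":0},{"xyz":[0,-2,2],"roll":0},{"xyz":[-1,-4,2],"roll":0},{"xyz":[-1.5,-4,2],"roll":0},{"xyz":[-1.5,0,3],"roll":0},{"xyz":[0,0,0],"roll":0},{"xyz":[0,0,0],"roll":0}]'; python3 - <<'E'
from h import *
st()
a=pic("scene","s8.png",(150,130,260,230));b=pic("top","t8.png",(170,130,250,230))
k=4.2;cv2.imwrite("pics/b8.png",np.hstack([cv2.resize(i,None,fx=k,fy=k,interpolation=cv2.INTER_CUBIC) for i in(a,b)]))
f=V(P0)
for g in (.058,.060):
  for th in (1.4,1.54,1.65): print(g,th,[proj("scene",f([-g-.112,sg*.06*np.cos(th),.075+sg*.06*np.sin(th)]))[0] for sg in (1,-1)])
E
```

```text
t: 16.6
position: [0.4382, 0.2524, 0.227]
tcp_rot: [0.708, -0.012, 0.011, -0.706]
contact_force: [-0.4, -0.2, -1.0]
opening: -0.003
t 16.6 world [0.4382 0.2524 0.227 ] vise mm [-211.6545  135.1842  227.0302] F vise [-0.3902 -0.2407 -1.0071] open -0.0
 tool x in vise [ 1.      0.0015 -0.0008] tool y in vise [-0.0008 -0.0015 -1.    ] tool z in vise [-0.0015  1.     -0.0015]
0.058 1.4 [array([185.3197, 172.2191]), array([191.9881, 211.2423])]
0.058 1.54 [array([187.2913, 172.6916]), array([190.0549, 210.6338])]
0.058 1.65 [array([188.8727, 173.3364]), array([188.5259, 209.9071])]
0.06 1.4 [array([184.8006, 172.4217]), array([191.4889, 211.4766])]
0.06 1.54 [array([186.772 , 172.8955]), array([189.5559, 210.8666])]
0.06 1.65 [array([188.3534, 173.5414]), array([188.0269, 210.1385])]
```

View pics/b8.png

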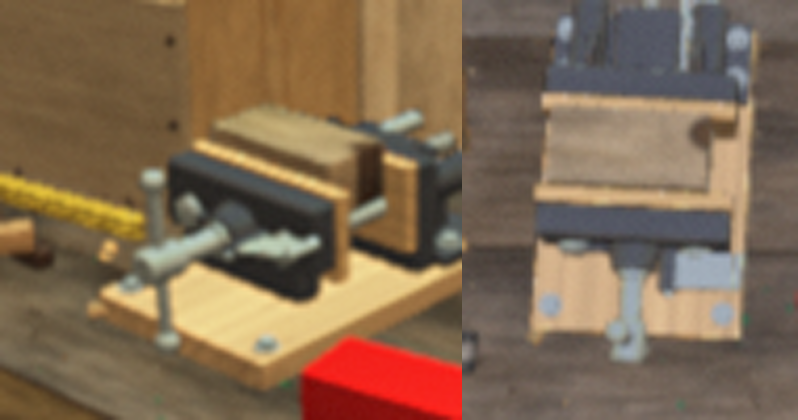

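The bar is upright, with ball_a at crop (152,178), which matches θ≈1.5. The lever is up at (275,245), and both jaws lie flat against the work at top (630,145). Nothing else has moved, and the arm is clear at zero force, so I'm handing in.

```bash
python3 -c "
from cell import *
print(job_done())"
```

```text
the job is handed in; nothing more can be done
None
```

The offcut is clamped at about 11 N of push at the bar's end, within the 10–12 N asked for. I handed the job in after about 17 s of robot time; no verdict is reported.

- **Lever and jaw:** I pressed the lever onto its stop and held it there while the fingers pushed the jaw in about 50 mm. The downward push settled at 15–25 N, and the highest reading was 29 N against the 40 N limit. The jaw stopped firmly on the work at about 30 N of push, and then I let the lever up.
- **Tightening:** I pushed ball_a over from its left side, turning the bar from about 0.4–0.5 rad to 1.54 rad. The torque rose gradually from about 0.40 N m while it turned freely to about 0.67 N m in the last steps.
- **Last checks:** Both jaws lie flat against the work with about 60 mm between them, and the lever is up. The bar stands upright where the readings put it, and the red look-alike and the visible bench around the vise are undisturbed. The arm is clear and the wrist force is about zero.
- **Uncertain:**
  - Single force readings scattered by about 1 N, so I averaged several. The last five ran from 0.57 to 0.70 N m, with one earlier reading at 0.72.
  - I did not check the clamping force by any other means.
  - I did not re-image the try square, marking gauge and chisel at the end, but no move went near them.

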